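# Read the label of a screw tin through a spring-return shutter

## Task

Log the screw tin at the label reader: first turn the tin where it stands on its round black pad so that its label faces the reader's window squarely, and let go of it. Then pull the red handle of the spring-loaded shutter out until its red pointer lines up with the yellow clip, and hold it there: the program finishes with the gripper still holding the handle at the clip. Leave the other things on the bench where they are.

Things in the scene. Friction and masses are not known exactly. Their poses are not given: they have to be found in the camera images.
- station: label-reading station, fixed: aluminium base plate spanning x -160..100, y -105..95 mm of its own axes, 10 mm thick; origin at bench level. Dark green reader block 80 x 65 mm (x, y) at x 30, y 57.5 mm, its top 93 mm above the bench; its window looks along the station's -y. A dark rail 24 mm wide at y 18 mm runs along x, top 22 mm high. The shutter is pulled out along the station's -x
- pad (a point): centre of the round black pad (90 mm across, flat, painted on the top of the base plate, 10 mm above the bench) on which the tin stands; 80 mm from the window along the station's -y
- window (a point): centre of the red reader window on the reader block's face, 52 mm above the bench; hidden behind the steel shutter plate while the shutter is closed
- tin: blue screw tin with steel lid, loose, 54 mm diameter, 95 mm tall, about 0.3 kg; origin at the centre of its underside, z up; its own +x points from its axis to the label. A red stripe on the lid runs from the middle to the rim on the label's side. It starts on the pad, at most 6 mm off centre, the label 0.8 rad or more away from the window, either way
- label (a point): middle of the black-and-white striped label on the tin's side, on its surface 27 mm from the tin's axis, 46 mm above the tin's underside
- shutter: slide on the rail, axes as the station's; origin at the foot of its handle, 22 mm above the bench. Slides 75 mm along the station's -x from closed (station x -60 mm). A spring pulls it back: about 3 N when closed, 1.5 N more per 10 mm; it shuts when let go. A low steel bar, 16 mm wide, top 31 mm above the bench, joins the handle to the shutter plate on the +x side
- handle (a point): point to grip, 62 mm above the bench: middle of the red upright handle, a block 14 mm (station's x) by 30 mm (y), its top 85 mm above the bench, free on all sides but for the low bar; the reader block begins 43 mm behind its back (+x)
- pointer (a point): tip of the red pointer that sticks out along the station's -y from the handle's foot, 25 mm above the bench; same x as the handle's middle
- clip: yellow mark clip, fixed, 10 mm (along the station's x) x 20 mm x 12 mm with a black centre line on top, on the white scale strip beside the rail, axes parallel to the station's; origin at the centre of its underside. It is 35 to 55 mm out (towards the station's -x) from the closed pointer
- drill: cordless drill lying on its side, about 220 x 185 x 68 mm; leave it alone
- cup: black drinking cup, 76 mm across, 95 mm tall; leave it alone
- carton: closed cardboard box 75 x 75 x 50 mm; leave it alone
- bracket: aluminium angle bracket, 100 x 50 x 50 mm; leave it alone
Mind the look-alikes: they are no part of the job. Leave any green, orange or pink look-alike of the tin alone.

How it is judged (in metres and radians):
On the way, in this order (a step that is already met when the one before it is completed fails the run):
1. the tin stands on its pad with its label facing the window, let go, the shutter still closed (angle between the x axis of tin and the y axis of station, either way round below 0.26 rad and horizontal distance between label and window below 0.075 m and horizontal distance between tin and pad below 0.018 m and angle between tin's own z axis and vertical below 0.1 rad and contact force between the fingers and tin below 0.1 N and x of shutter in the frame of station above -0.068 m), for 0.2 s.
2. the shutter is pulled out to the clip by the gripper and kept there (x of pointer in the frame of clip between -0.005 and 0.005 m and contact force between the fingers and shutter above 2 N), for 0.5 s.
At the end, for the whole second after the job is handed in: The fingers hold the shutter still (finger force above 2 N) with the pointer within 5 mm of the clip's centre line; the tin stands upright and untouched with its axis within 18 mm of the pad's centre (all of it on the pad) and its label facing the window within 15 degrees (all of step 2 and linear speed of shutter below 0.02 m/s and contact force between each of shutter, the fingers and tin below 0.1 N and angle between the x axis of tin and the y axis of station, either way round below 0.26 rad and horizontal distance between label and window below 0.075 m and horizontal distance between tin and pad below 0.018 m and angle between tin's own z axis and vertical below 0.1 rad); the arm keeps its last pose, push and grip.
It fails at once if the drill is shifted by more than 25 mm (distance of drill from where it was at the start of the episode above 0.025 m).
It fails at once if the cup is shifted by more than 25 mm (distance of cup from where it was at the start of the episode above 0.025 m).
It fails at once if the carton is shifted by more than 25 mm (distance of carton from where it was at the start of the episode above 0.025 m).
It fails at once if the bracket is shifted by more than 25 mm (distance of bracket from where it was at the start of the episode above 0.025 m).
It also fails if it takes over 70 s, if anything falls off the work surface, if the arm or the gripper's body presses on something with over 40 N, if the wrist force passes 120 N, or if a joint passes its speed limit or range.

## Robot

A 6-joint arm with a two-finger parallel gripper is mounted at the origin on the work surface. World frame = base frame: x ahead of the robot, y to its left, z up, the work surface at z = 0. Lengths are in m, angles in degrees, forces in N, time in s.
With the tool pointing down it reaches from about 0.25 to 0.725 m from the base axis. Payload 4 kg.
Tool frame: the origin (TCP) lies at the very end of the fingers, on their centre line; the grasp point (between the pads) lies ctrl.grip_depth behind it (ctrl.grip_depth is the distance from the TCP to the grasp point, in m); z points along the fingers, y is the line along which they close (so a half turn about z gives the same grasp; the last joint's range is limited). The gripper opens to 85 mm and grips with 20 to 120 N. Pads are 22 mm wide; open, the fingers measure 114 mm over their backs; the gripper's body (76 mm by 85 mm) begins 54 mm behind the grasp point. The pads swing forward as they close: fully open they stand 13 mm farther back than shut.
Start: joints at [64.4, 13.785, 0.286, 76.501, 0, 90], TCP at [0.216, 0.451, 0.231] pointing down, gripper open.
Joint ranges: [-155.79, 155.79], [-60.16, 107.12], [-62.33, 73.08], [-114, 123.19], [-81.49, 82.49], [-180, 180]. Speed limits (degrees/s): [159.86, 159.86, 180, 180, 180, 180].

## Interface

Orientations are given as a 3x3 rotation matrix whose columns are the frame's x, y, z axes.
In Python, from plant import ctrl gives the robot as it stands. Calls block until the motion is done:
- ctrl.reach(position, orientation): joint-space move of the TCP to a pose.
- ctrl.move_linear(position, feed=0.15, ori=None, stop_force=None): straight line of the TCP; ori=None keeps the orientation; feed is the mean speed in m/s. With stop_force (N) it stops when the force on the tool has changed by that much, and returns True; else False.
- ctrl.set_joints(angles): joint-space move.
- ctrl.open() and ctrl.close(): open the fingers fully, or close them until they stop; the grip force is fixed at half the most.
- ctrl.wait(seconds).
- ctrl.inverse_kinematics(position, orientation): joint angles nearest the present ones, or None.
- ctrl.get_image(name): name is "scene" or "top" or "wrist"; returns the picture (480x640x3 uint8, red, green, blue); there is no depth.
- ctrl.camera_model(name): a dict with "fx", "fy", "cx", "cy" (pixels), "R" (3x3) and "t" (3): a world point X has camera coordinates R X + t; the wrist camera has in their place "hand_eye" (4x4, takes a point from camera to tool coordinates, whose origin is the TCP and whose axes are the flange's). Camera axes: x right, y down, z forward; pixel columns grow to the right and rows downward; lengths in m; the calibration is good to about 2 mm. A picture is of the moment at which its call begins: read the wrist's pose just before it. camera_model takes no time and is no camera call.
A pose or a line that the arm cannot do raises ctrl.IKError and nothing moves.
- ctrl.sign_off(): hands the job in; it is judged then, once.
Trained networks look in the newest picture that a camera, given by its name, has taken for a name from the list of things; names that differ only in an ending like _2 or _b are one class to them, and where a whole thing is asked for, a point or a joint stands for the part that bears it (a point fixed in the world has none). Each returns a list of dicts, best first, with "p" (0 to 1); they miss things now and then, are a little off and sometimes report something else, mostly with a low value. They report only what shows in the picture. A call takes as long as a camera call. They do not tell look-alikes from the thing itself.
- ctrl.find_in(label, camera): "xyz" ([x, y, z] in m, in the coordinates of the camera as it stood for that picture, good to about 4 mm: the middle of the surface that is visible of it).
- ctrl.place_of(label, camera): "xyz" ([x, y, z] in m, in the coordinates of the camera as it stood for that picture, good to about 4 mm: a listed point, or the origin of a listed thing).
Readings, each from a call of its own:
- ctrl.current_time_s(): time.
- ctrl.current_q(): joint angles.
- ctrl.current_dq(): joint speeds.
- ctrl.current_joint_efforts(): joint torques, N m.
- ctrl.current_tool_pos(): TCP position.
- ctrl.current_eef_rot(): TCP orientation.
- ctrl.current_ft_force(): force on the tool from outside, world axes, zero at the start.
- ctrl.current_moment(): the same for the moment, N m.
- ctrl.current_grip_width(): opening from 0.0 (shut) to 1.0 (fully open).
- ctrl.current_grasp_force(): force on a finger pad.
Only numpy, scipy, OpenCV 4.12 (cv2) and the standard library are available. Lean on these libraries where they do the work, as an engineer would, in place of code of your own. Each camera call takes 0.05 s, during which the arm holds its last target. There are 200 camera calls.

## Working session

There is one attempt and no reset: what is moved stays moved. The work goes in short steps, each a Python script; the robot and the scene stay as the last script left them, time stands still between calls to the robot, and variables do not carry over. Pictures are saved under pics/ and viewed, at most 10 in all, crops included, and the job is handed in when it is done.

```bash
ls; mkdir -p pics; cat > h.py <<'E'
import numpy as np, cv2
from plant import ctrl
def toworld(cam,p):
    m=ctrl.camera_model(cam)
    if cam=='wrist':
        H=np.array(m['hand_eye']); q=H[:3,:3]@p+H[:3,3]
        return np.array(ctrl.current_eef_rot())@q+np.array(ctrl.current_tool_pos())
    return np.array(m['R']).T@(np.array(p)-np.array(m['t']))
def pix2w(cam,u,v,z):
    m=ctrl.camera_model(cam)
    d=np.array([(u-m['cx'])/m['fx'],(v-m['cy'])/m['fy'],1.])
    o=toworld(cam,np.zeros(3)); w=toworld(cam,d)-o
    return o+w*(z-o[2])/w[2]
E
python3 - <<'E'
from h import *
for c in ['top','scene']:
    im=ctrl.get_image(c); cv2.imwrite(f'pics/{c}0.png',im[:,:,::-1])
    for l in ['station','pad','tin','label','handle','pointer','shutter','clip','window']:
        for d in ctrl.place_of(l,c)[:3]: print(c,l,round(d['p'],2),toworld(c,d['xyz']).round(4), [k for k in d if k not in('p','xyz')])
print(ctrl.grip_depth, ctrl.current_time_s())
E
```

```text
pics
top station 0.78 [ 5.482e-01  8.300e-02 -3.000e-04] []
top pad 0.96 [0.5817 0.0346 0.017 ] []
top tin 0.87 [7.276e-01 1.942e-01 1.000e-04] []
top tin 0.75 [ 0.7792 -0.0819  0.0028] []
top tin 0.6 [0.5839 0.0268 0.0126] []
top label 0.9 [ 0.6398 -0.2386  0.0432] []
top label 0.68 [ 0.7743 -0.0616  0.0467] []
top label 0.6 [0.5601 0.0481 0.0556] []
top handle 0.7 [0.4916 0.0979 0.0635] []
top pointer 0.97 [0.4919 0.0657 0.0284] []
top shutter 0.75 [0.4884 0.0964 0.0215] []
top shutter 0.7 [0.4911 0.0653 0.0264] []
top shutter 0.41 [0.5774 0.1116 0.0505] []
top clip 0.54 [0.4409 0.0508 0.0092] []
top clip 0.43 [0.4923 0.0985 0.066 ] []
top window 0.73 [0.5779 0.1098 0.0484] []
scene station 0.7 [ 0.5518  0.0834 -0.0033] []
scene station 0.46 [ 0.7312  0.0628 -0.0014] []
scene pad 0.59 [0.4883 0.0957 0.0611] []
scene pad 0.58 [0.5859 0.0272 0.0087] []
scene tin 0.84 [ 0.665  -0.2264 -0.0015] []
scene tin 0.82 [0.5885 0.0288 0.0117] []
scene tin 0.75 [7.303e-01 1.972e-01 6.000e-04] []
scene label 0.89 [ 0.6438 -0.2417  0.0452] []
scene label 0.68 [0.7491 0.2115 0.0431] []
scene label 0.67 [ 0.7811 -0.0596  0.0425] []
scene handle 0.91 [0.4867 0.0979 0.0608] []
scene pointer 0.91 [0.4929 0.0604 0.0247] []
scene pointer 0.29 [0.5883 0.0286 0.0098] []
scene shutter 0.81 [0.4915 0.0936 0.0216] []
scene clip 0.54 [0.4357 0.0434 0.0049] []
scene window 0.84 [0.583  0.1114 0.0512] []
0.0187 1.0
```

View pics/top0.png

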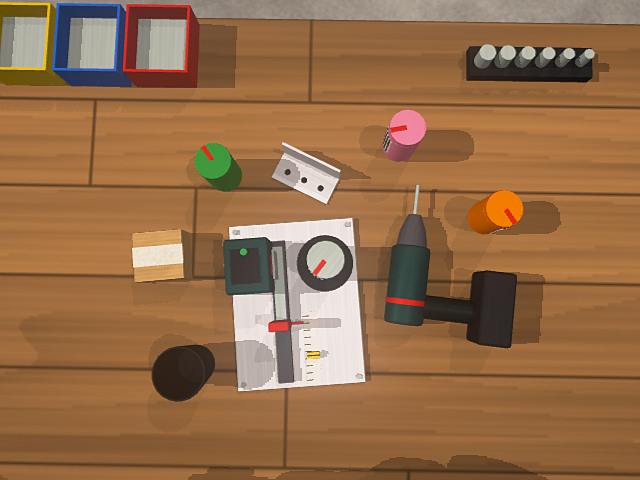

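View pics/scene0.png

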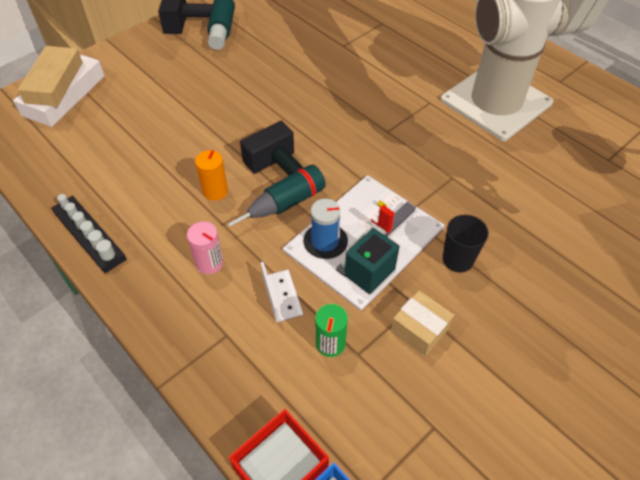

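The top view shows the tin on the pad with its lid at about (325,262). Its red stripe points lower-left to about (314,275). The handle is at (279,326), the pointer tip at (308,323), the clip at (314,355), and the plate is turned by about 5°. Next I'll measure these more precisely with the wrist camera.

```bash
python3 - <<'E'
from h import *
im=cv2.imread('pics/top0.png')
c=[pix2w('top',u,v,.01)[:2] for u,v in [(229,227),(352,219),(365,381),(239,391)]]
print(np.round(c,4))
for a,b in [(3,0),(2,1)]:
    d=c[b]-c[a]; print(np.degrees(np.arctan2(d[1],d[0])),np.linalg.norm(d))
print('tin',pix2w('top',325,262,.105),'handle',pix2w('top',279,326,.085))
# wrist view: put the camera above the station, between tin and clip
H=np.array(ctrl.camera_model('wrist')['hand_eye']); print(H.round(3))
R=np.array(ctrl.current_eef_rot()); print(R.round(3))
th=np.radians(4.5)
R=np.array([[np.cos(th),np.sin(th),0],[np.sin(th),-np.cos(th),0],[0,0,-1.]])
best=None
for k in range(4):
    a=k*np.pi/2; Rz=np.array([[np.cos(a),-np.sin(a),0],[np.sin(a),np.cos(a),0],[0,0,1]])
    Q=Rz@R
    cam=np.array([.53,.065,.40]); p=cam-Q@H[:3,3]
    q=ctrl.inverse_kinematics(p,Q); print(k,p.round(3),None if q is None else np.round(q,1))
E
```

```text
[[ 0.6387  0.1871]
 [ 0.6548 -0.0106]
 [ 0.3999 -0.0337]
 [ 0.3814  0.1626]]
5.424646417458572 0.2585338236940154
5.177966515194194 0.25595907654413075
tin [0.57960073 0.03141791 0.105     ] handle [0.48808493 0.09578047 0.085     ]
[[-0.001 -0.96  -0.279  0.07 ]
 [ 1.    -0.    -0.    -0.001]
 [ 0.    -0.279  0.96  -0.142]
 [ 0.     0.     0.     1.   ]]
[[-0.902  0.432 -0.   ]
 [ 0.432  0.902 -0.   ]
 [ 0.    -0.    -1.   ]]
0 [0.46  0.058 0.258] [   7.2    9.1   -1.7   79.2    0.  -177.3]
1 [ 0.537 -0.005  0.258] [-0.5 17.5  9.2 81.7  0.  85. ]
2 [0.6   0.072 0.258] [ 6.8 25.6 21.1 85.5  0.   2.3]
3 [0.523 0.135 0.258] [ 14.5  17.9   9.8  81.8   0.  -80. ]
```

```bash
cat >> h.py <<'E'
def tool(a):  # tool pointing down, tool x at world angle a (deg)
    a=np.radians(a); return np.array([[np.cos(a),np.sin(a),0],[np.sin(a),-np.cos(a),0],[0,0,-1.]])
E
python3 - <<'E'
from h import *
ctrl.reach([.51,.068,.258],tool(185.3))
print(ctrl.current_tool_pos())
im=ctrl.get_image('wrist'); cv2.imwrite('pics/w0.png',im[:,:,::-1])
for l in ['station','pad','tin','label','handle','pointer','shutter','clip','window']:
    for d in ctrl.place_of(l,'wrist')[:3]: print(l,round(d['p'],2),toworld('wrist',d['xyz']).round(4))
E
```

```text
[0.50985666 0.06866898 0.25793473]
station 0.59 [0.547  0.0803 0.0024]
tin 0.97 [0.7273 0.1973 0.0034]
tin 0.94 [0.5809 0.0305 0.0123]
tin 0.94 [ 0.6647 -0.2291  0.0047]
label 0.95 [ 0.6436 -0.2413  0.0482]
label 0.68 [0.5616 0.0453 0.0549]
handle 0.63 [0.4863 0.0909 0.0557]
handle 0.57 [0.5817 0.1082 0.0498]
pointer 0.69 [0.4939 0.0618 0.0265]
shutter 0.86 [0.4863 0.0959 0.0226]
shutter 0.57 [ 0.7248  0.0638 -0.0029]
clip 0.54 [0.4438 0.0445 0.0088]
window 0.72 [0.5781 0.1061 0.0518]
window 0.37 [4.245e-01 2.302e-01 4.000e-04]
```

View pics/w0.png

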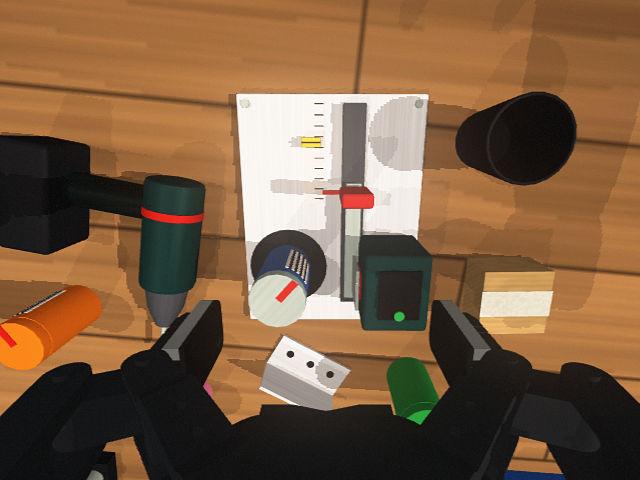

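The wrist view shows the lid at (279,298), the stripe running to (297,283), the clip's centre line at (311,142), the pointer tip at (324,192) and the handle top at (357,200). I'll segment these colours.

```bash
python3 - <<'E'
from h import *
im=cv2.imread('pics/w0.png'); hsv=cv2.cvtColor(im,cv2.COLOR_BGR2HSV)
red=((hsv[...,0]<8)|(hsv[...,0]>172))&(hsv[...,1]>140)&(hsv[...,2]>90)
def box(m,u0,u1,v0,v1):
    v,u=np.nonzero(m[v0:v1,u0:u1]); return np.c_[u+u0,v+v0].astype(float)
W=lambda u,v,z:pix2w('wrist',u,v,z)[:2]
s=box(red,255,315,270,320); P=np.array([W(u,v,.105) for u,v in s]); m=P.mean(0)
u,S,Vt=np.linalg.svd(P-m); d=Vt[0]; pr=(P-m)@d
print('stripe n',len(P),'ends',m+d*pr.min(),m+d*pr.max(),'dir',np.degrees(np.arctan2(d[1],d[0])),'len',np.ptp(pr))
# lid: whitish, low saturation ellipse
lid=(((hsv[...,1]<60)&(hsv[...,2]>120))|red); mm=np.zeros(lid.shape,np.uint8); mm[265:335,245:312]=lid[265:335,245:312]
n,lab,st,ce=cv2.connectedComponentsWithStats(mm); k=lab[305,270]; print(st[k],ce[k])
L=box(lab==k,245,312,265,335); hull=cv2.convexHull(L.astype(np.float32))[:,0]; Q=np.array([W(*p,.105) for p in hull],np.float32)
print('lid',cv2.minEnclosingCircle(Q),cv2.fitEllipse(Q))
ye=(hsv[...,0]>20)&(hsv[...,0]<35)&(hsv[...,1]>150)&(hsv[...,2]>120)
y=box(ye,285,335,130,155); print('yellow',y.min(0),y.max(0),'W',W(*((y.min(0)+y.max(0))/2),.021))
p=box(red,315,339,180,205); print('pointer px',p.min(0),p.max(0),p.mean(0),'tip',W(p[:,0].min(),p[p[:,0]<328][:,1].mean(),.025))
h=box(red,335,380,180,193); h2=box(red,335,380,180,215);print('handle',h2.min(0),h2.max(0))
c=[W(u,v,.01) for u,v in [(237,95),(428,94),(419,320),(252,320)]]; print(np.round(c,4))
for a,b in [(0,3),(1,2)]:
    e=c[b]-c[a]; print(np.degrees(np.arctan2(e[1],e[0])),np.linalg.norm(e))
e=c[1]-c[0];print(np.degrees(np.arctan2(e[1],e[0]))-90,np.linalg.norm(e))
E
```

```text
stripe n 180 ends [0.5646267  0.04352586] [0.58355602 0.02909818] dir -37.314185983645686 len 0.02380077912233545
[ 247  265   65   62 2768] [277.65317919 299.40643064]
lid ((0.5756611227989197, 0.030435210093855858), 0.038747966289520264) ((0.5811370611190796, 0.02576194889843464), (0.05684135481715202, 0.07574847340583801), 151.81024169921875)
yellow [302. 138.] [319. 146.] W [0.44200975 0.04437791]
pointer px [323. 191.] [338. 193.] [330.5 192. ] tip [0.49203626 0.06198833]
handle [335. 187.] [373. 208.]
[[ 0.4025 -0.0355]
 [ 0.3834  0.1609]
 [ 0.641   0.1948]
 [ 0.6602 -0.0113]]
5.36048488639111 0.25875259610944534
7.47956343690623 0.25984857066093475
5.565094774046528 0.19733844170205994
```

```bash
python3 - <<'E'
import cv2
im=cv2.imread('pics/w0.png')[85:345,230:440]; cv2.imwrite('pics/w0c.png',cv2.resize(im,None,fx=2.3,fy=2.3,interpolation=cv2.INTER_CUBIC))
E
```

```text
(no output)
```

View pics/w0c.png

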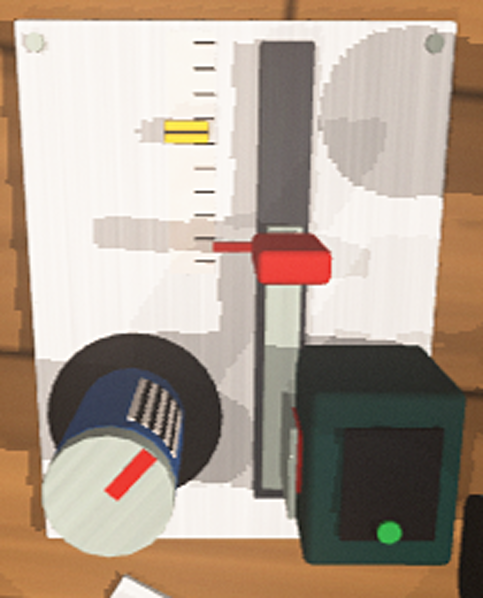

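The stripe gives the label at 142.7°, and the station yaw is about 5.4°, so the tin must turn about -47.3°. The clip is about 51 mm out from the pointer. Now I'll grip, turn and release the tin.

```bash
python3 - <<'E'
from h import *
c=np.array([.583,.0295]); a=119
ctrl.reach([*c,.20],tool(a))
print(ctrl.move_linear([*c,.063],feed=.1,stop_force=15))
ctrl.close(); print('w',ctrl.current_grip_width(),ctrl.current_grasp_force())
p=np.array(ctrl.current_tool_pos()); 
ctrl.reach(p,tool(a-24)); ctrl.reach(p,tool(a-47.3)); ctrl.wait(.2)
print(p,ctrl.current_tool_pos(),ctrl.current_ft_force(),ctrl.current_q())
ctrl.open(); ctrl.wait(.2); print('w',ctrl.current_grip_width())
ctrl.move_linear([p[0],p[1],.2],feed=.1)
ctrl.reach([.51,.068,.258],tool(185.3))
im=ctrl.get_image('wrist')[:,:,::-1].copy(); cv2.imwrite('pics/w1f.png',im)
cv2.imwrite('pics/w1.png',cv2.resize(im[85:345,230:440],None,fx=2.3,fy=2.3,interpolation=cv2.INTER_CUBIC))
hsv=cv2.cvtColor(im,cv2.COLOR_BGR2HSV)
red=((hsv[...,0]<8)|(hsv[...,0]>172))&(hsv[...,1]>140)&(hsv[...,2]>90)
v,u=np.nonzero(red[270:320,255:315]); P=np.array([pix2w('wrist',x+255,y+270,.105)[:2] for x,y in zip(u,v)]); m=P.mean(0)
d=np.linalg.svd(P-m)[2][0]; pr=(P-m)@d; print(m+d*pr.min(),m+d*pr.max(),np.degrees(np.arctan2(d[1],d[0])),np.ptp(pr))
for l in ['tin','label','pad']:
    for d in ctrl.place_of(l,'wrist')[:3]: print(l,round(d['p'],2),toworld('wrist',d['xyz']).round(4))
print(ctrl.current_time_s())
E
```

```text
False
w 0.6212091216228763 62.23170205950737
[0.58373949 0.0296532  0.06383927] [0.58317166 0.02941862 0.06379626] [-2.68223647 -3.99251476  4.73055322] [ 2.90077619e+00  3.00713875e+01 -1.63602051e+00  5.83568788e+01
 -2.47940638e-02  1.11123662e+02]
w 1.002278610454531
[0.58474632 0.02972453] [0.58126431 0.05304575] 98.49187854623557 0.023579737324386427
tin 0.66 [ 6.633e-01 -2.314e-01 -2.000e-04]
tin 0.6 [ 0.7263  0.1992 -0.0022]
tin 0.58 [0.5794 0.0274 0.0099]
label 0.92 [ 0.6423 -0.2461  0.0481]
label 0.57 [0.5809 0.0534 0.0549]
pad 0.21 [0.4427 0.0449 0.0126]
11.3417
```

View pics/w1.png

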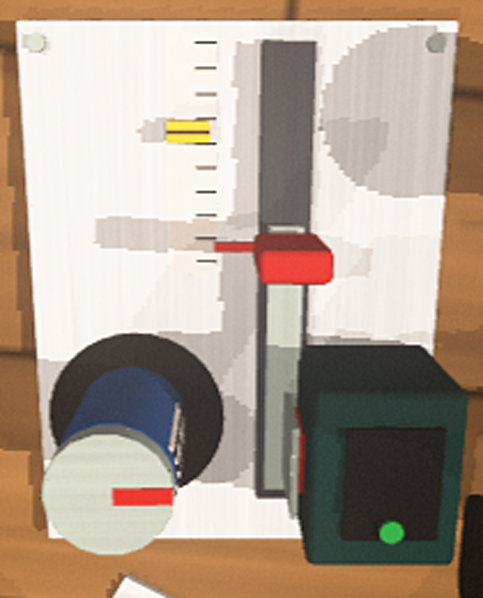

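The label now faces the window: the stripe runs level to the right at crop (113–172,496), pointing at 98.5° against a target of 95.4°. The tin is let go and on the pad, and the shutter is still closed. Next is the handle, gripped across its 30 mm sides.

```bash
python3 - <<'E'
from h import *
a=185.4; t=np.radians(5.4); ex=np.array([np.cos(t),np.sin(t),0])
h=np.array([.4885,.0965,.045])
ctrl.reach(h+[0,0,.11],tool(a))
print(ctrl.move_linear(h,feed=.08,stop_force=15))
ctrl.close(); print('w',ctrl.current_grip_width(),ctrl.current_grasp_force())
p=np.array(ctrl.current_tool_pos())
ctrl.move_linear(p-.0505*ex,feed=.04); ctrl.wait(.3)
q=np.array(ctrl.current_tool_pos()); print(p,q,(q-p)@ex,ctrl.current_ft_force(),ctrl.current_grasp_force())
for c in ['top','wrist','scene']:
    im=ctrl.get_image(c)[:,:,::-1].copy(); cv2.imwrite(f'pics/{c}2.png',im)
    for l in ['pointer','clip','handle']:
        for d in ctrl.place_of(l,c)[:1]: print(c,l,round(d['p'],2),toworld(c,d['xyz']).round(4))
t=cv2.imread('pics/top2.png')[290:400,230:370]; cv2.imwrite('pics/mix2.png',cv2.resize(t,None,fx=5,fy=5,interpolation=cv2.INTER_CUBIC))
E
```

```text
False
w 0.3407381098501721 60.0578248500824
[0.48867851 0.0957766  0.04540564] [0.44213471 0.09158511 0.04543021] -0.04673169812405644 [10.04155313 -1.1799365  -7.44306396] 59.884300231933594
wrist pointer 0.98 [0.4469 0.0559 0.0283]
wrist clip 0.74 [0.4404 0.0457 0.0128]
wrist handle 0.59 [0.44   0.087  0.0605]
scene pointer 0.58 [0.4464 0.0612 0.0241]
scene clip 0.43 [0.439  0.0444 0.0083]
scene handle 0.88 [0.4435 0.0954 0.0621]
```

View pics/wrist2.png

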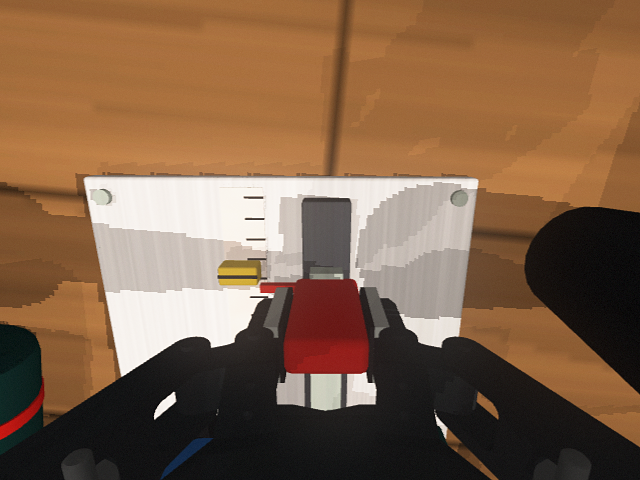

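View pics/mix2.png

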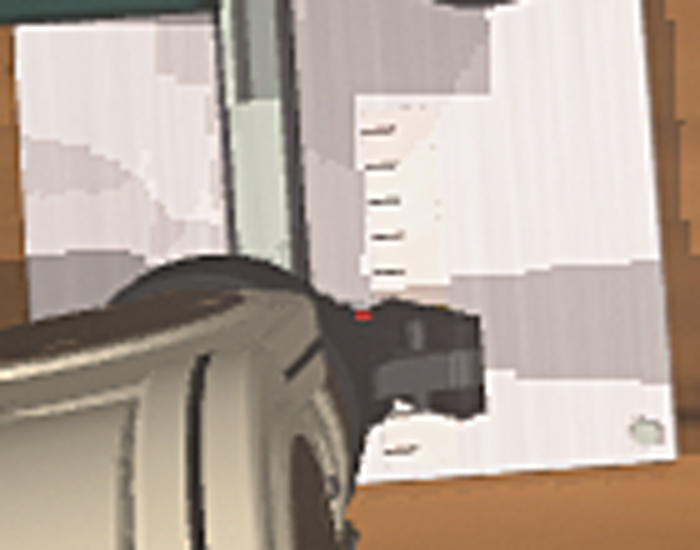

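The wrist view shows the handle gripped, the pointer at (263–290,287) and the clip's centre line at (219–261,277), so the pointer is slightly short. I'll work out the gap and correct it.

```bash
cat > gap.py <<'E'
from h import *
t=np.radians(5.4); ex=np.array([np.cos(t),np.sin(t),0])
def gap(n):
    im=ctrl.get_image('wrist')[:,:,::-1].copy(); cv2.imwrite(f'pics/{n}.png',im)
    hsv=cv2.cvtColor(im,cv2.COLOR_BGR2HSV)
    red=((hsv[...,0]<8)|(hsv[...,0]>172))&(hsv[...,1]>140)&(hsv[...,2]>70)
    v,u=np.nonzero(red[230:320,245:278]); pu,pv=u.mean()+245,v.mean()+230
    ye=(hsv[...,0]>18)&(hsv[...,0]<35)&(hsv[...,1]>150)&(hsv[...,2]>70)
    v,u=np.nonzero(ye[230:320,205:270]); uu=u+205; vv=v+230
    g=cv2.cvtColor(im,cv2.COLOR_BGR2GRAY)[vv.min():vv.max()+1,uu.min()+6:uu.max()-6].mean(1)
    cv=vv.min()+3+np.argmin(g[3:-3]); cu=(uu.min()+uu.max())/2
    P=pix2w('wrist',pu,pv,.025); C=pix2w('wrist',cu,cv,.022)
    r=(P-C)@ex; print('pointer',(pu,pv),P.round(4),'clip',(cu,cv),C.round(4),'gap mm',r*1e3); return r
E
python3 - <<'E'
from gap import *
g=gap('g0'); p0=np.array(ctrl.current_tool_pos())
cmd=np.array([.48867851,.0957766,.04540564])-.0505*ex   # last command
if .001<g<.010:
    cmd=cmd-g*ex; ctrl.move_linear(cmd,feed=.03); ctrl.wait(.5)
    print((np.array(ctrl.current_tool_pos())-p0)@ex); gap('g1')
print(ctrl.current_ft_force(),ctrl.current_grasp_force(),ctrl.current_time_s())
E
```

```text
pointer (np.float64(268.05), np.float64(287.25625)) [0.4447 0.0613 0.025 ] clip (np.float64(239.0), np.int64(277)) [0.4418 0.0459 0.022 ] gap mm 4.324242159950823
-0.00416515894373778
pointer (np.float64(268.0), np.float64(287.2360248447205)) [0.4406 0.0609 0.025 ] clip (np.float64(239.5), np.int64(285)) [0.442  0.0459 0.022 ] gap mm -0.07865713885224485
[ 9.46862612 -1.32830387 -8.89428025] 60.41511833667755 17.1333
```

```bash
python3 -c "
import cv2
im=cv2.imread('pics/g1.png')
if im is None: im=cv2.imread('pics/g0.png')
cv2.imwrite('pics/g1c.png',cv2.resize(im[220:340,190:330],None,fx=4,fy=4,interpolation=cv2.INTER_CUBIC))"
```

```text
(no output)
```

View pics/g1c.png

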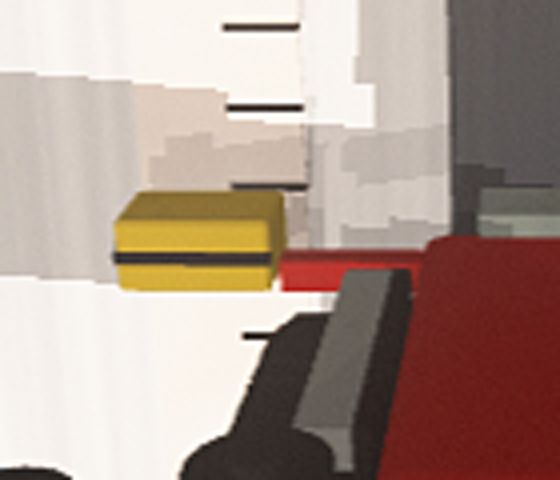

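The pointer (crop row about 270) sits beside the clip's black line (row 258). The offset is what its extra height would give in this oblique view, and the computed gap is about 0 mm. Total travel of 50.9 mm agrees with the 51.4 mm I measured beforehand, so I'm handing in.

```bash
python3 -c "
from plant import ctrl
ctrl.wait(.3); print(ctrl.sign_off())"
```

```text
the job is handed in; nothing more can be done
None
```

I handed the job in: the tin is turned with its label about 3° off square to the window and let go, and the gripper is holding the shutter with its pointer within about 2 mm of the clip's centre line; the verdict was not reported back.

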